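# Close the drill template over a blank

## Robot

A 7-joint arm with a two-finger parallel gripper is mounted at the origin on the work surface. World frame = base frame: x ahead of the robot, y to its left, z up, the work surface at z = 0. Lengths are in m, angles in rad, forces in N, time in s.
With the tool pointing down it reaches from about 0.35 to 0.9 m from the base axis. Payload 19.9 kg.
Tool frame: the origin (TCP) lies midway between the tips of the shut fingers; the grasp point (between the pads) lies 19 mm behind it; z points along the fingers, y is the direction in which the jaws open and shut (so a half turn about z gives the same grasp; the last joint's range is limited). The gripper opens to 85 mm and grips with 20 to 120 N. Pads are 22 mm wide; open, the fingers measure 114 mm over their backs; the gripper's body (76 mm by 85 mm) begins 54 mm behind the grasp point. The pads swing forward as they close: fully open they stand 13 mm farther back than shut.
Start: joints at [-0.042, 0.417, -0.01, 1.614, 0.005, 1.111, -0.053], TCP at [0.625, 0, 0.231] pointing down, gripper open.
Joint ranges: [-2.81, 2.81], [-0.39, 2.02], [-1.27, 1.25], [0.06, 2.57], [-1.19, 4.33], [0.19, 2], [-2.82, 2.82]. Speed limits (rad/s): [1.89, 1.89, 2.39, 2.39, 3.01, 3.01, 3.01].

## Interface

Orientations are given as a unit quaternion [w, x, y, z].
In Python, from station import manip, grab_frame, hand_in gives the robot as it stands.
- The arm moves only by the tool play_rows, never from a script. Its argument "plan" is one flat list of numbers, 7 for each row, row after row: the finger opening in mm, from 0 to 85.4, then the shift along the world's x, y, z in mm, then the turn, a rotation vector about the world's x, y, z in rad. In form: [grip, dx, dy, dz, wx, wy, wz, grip, dx, dy, dz, wx, wy, wz, ...]. A call has 1 to 8 rows; each row is the pose to reach, as a shift and turn from the pose commanded when the call began; what a row does not reach only later rows make up. A row lasts 1/12 s, in which the tool goes at most 41.7 mm and 7.16 degrees, less where a joint would pass 70% of its speed; a pose out of reach is approached as far as the arm can. A call with a gripper value outside its range is refused whole. The fingers move at their own pace and stop on an object; "force" is the grip in N (left out, the last holds). Time passes only in rows, so rows that repeat a pose let the fingers close. It gives the time, the measured TCP pose, the force and the opening at its end, in the units of the state.
- manip.get_state(): the state, without advancing time (a new reading comes with each control period).
- grab_frame(name): name is "scene" or "side" or "wrist"; returns a dict with "image" (420x560x3 uint8, blue, green, red), "camera_matrix" (3x3 intrinsics, pixels), "camera_from_world" (4x4, takes a point from world to camera coordinates). Camera axes: x right, y up, looking along -z (the intrinsics and any distortion apply to the point x, -y, -z); pixel columns grow to the right and rows downward; lengths in m; the calibration is good to about 2 mm. A picture is of the moment at which its call begins. There is no depth.
- hand_in(): hands the job in, once; it reports no verdict.
The state is a dict: "t": time; "qpos": joint angles; "joint_vel": joint speeds; "effort": joint torques, N m; "ee_pos": TCP position; "tool_rot": TCP orientation; "wrist_force": force on the tool from outside, world axes, zero at the start; "moment": the same for the moment, N m; "grip_width": opening from 0.0 (shut) to 1.0 (fully open).
Only numpy, scipy, OpenCV 4.12 (cv2) and the standard library are available. Lean on these libraries where they do the work, as an engineer would, in place of code of your own. Each camera call takes 0.05 s, during which the arm holds its last target.

## Task

On the drilling fixture, push the steel blank along its channel with the fingertips until it is fully home against the spine block. Then push the hinged template leaf up by its lip and over its spine, and press it down flat over the blank. Do not lift or tip the blank, leave the other things on the bench where they are, and finish clear of everything.

Things in the scene. Friction and masses are not known exactly. Their poses are not given: they have to be found in the camera images.
- fixture: Grey drilling fixture, fixed to the bench. Origin: centre of its base plate's underside (130 x 232 y x 10 mm). Spine (leaf hinge axis): along its x at y = 0, 56 mm above the bench; hinge lugs at both x ends reach 61 mm. Bed for the blank on the -y side; two posts at y = 105 mm carry the open leaf on the +y side. Yaw up to 20 degrees.
- stop (a point): Middle of the foot of the stop, the -y face of the spine block (top 48 mm above the bench), at bed height: fixture x = 0, y = -20 mm, 40 mm above the bench; axes as the fixture's. The bed runs from here to y = -116 mm, 80 mm wide, with side rails 7 mm high leaving a channel 63.6 mm wide centred on x = 0, its -y end open.
- blank: Plain steel blank 60 (x) x 100 (y) x 12 mm, about 0.3 kg, loose on the bed in the channel, long side along y. Origin: centre of underside, 40 mm above the bench. Starts 22 to 34 mm short of home, outer end overhanging the bed. Home: touching the stop, origin at fixture y = -70 mm, outer end at y = -120 mm. If not home, the leaf's lip lands on it.
- leaf (a joint): Leaf angle about the spine, rad: 0 open, level on the +y side; pi/2 upright; pi flat over the bed (end stop, 2 mm above the blank). Starts at 0 to 0.2. Stiff friction hinge, 0.15 N m: the leaf stays where it is left. Leaf: aluminium, 100 mm wide, 4 mm thick with the axis in its mid-plane, 0.12 kg; 4 brass bushes 4 mm proud of the face opposite the lip, 37 to 93 mm from the axis.
- lip_edge (a point): Middle of the edge of the lip, the leaf's bent free end: 4 mm thick, full width, edge 40 mm from the plate's mid-plane, outer face 140 mm from the hinge axis. Points up when open, hangs past the blank's end when closed. Axes: y hinge to lip, z the way the lip points. Pushed towards the spine 20 mm or more above the plate, it swings up with 5 to 12 N.
- bolt: Steel bolt standing on its head, 24 mm across, 55 mm high, in front of the fixture. Bystander, loose. Origin: centre of its underside.
- collar: Steel collar, 40 mm outside diameter, 16 mm high, in front of the fixture. Bystander, loose. Origin: centre of its underside.
- marker: Black marker, 14 x 110 x 14 mm, lying behind the fixture. Bystander, loose. Origin: centre of its underside.
- jar: Jar with steel cap, 64 mm diameter, 75 mm high, to the left. Bystander, loose. Origin: centre of its underside.
- screwdriver: Screwdriver lying to the left. Bystander, loose. Origin: on it, on its underside.
- offcut: Steel offcut 50 x 70 x 12 mm, lying on the bench to the right; not the blank. Bystander, loose. Origin: centre of its underside.
- tray: Grey plastic tray 120 x 170 x 40 mm, far left. Bystander, loose. Origin: centre of its underside.
Not all that is in view belongs to the job. What is shaped like the blank but brown is not meant.

How it is judged:
On the way, in this order (a step that is already met when the one before it is completed fails the run):
1. the blank is home against the spine block while the leaf is still open (y of blank in the frame of fixture above -0.077 m and z of blank in the frame of fixture below 0.044 m and value of joint leaf below 0.6 rad), for 0.2 s.
2. the leaf lies flat over the blank (value of joint leaf above 3.04 rad), for 0.2 s.
At the end, for the whole second after the job is handed in: The leaf lies flat over the blank (joint above 3.04 rad, within 0.1 rad of its stop) and the blank lies on the bed within 7 mm of the spine block, at rest (y of blank in the frame of fixture above -0.077 m and z of blank in the frame of fixture below 0.044 m and value of joint leaf above 3.04 rad and linear speed of blank below 0.01 m/s); the robot touches nothing.
It fails at once if the blank is lifted off the bed or tipped (z of blank in the frame of fixture above 0.05 m or angle between blank's own z axis and vertical above 0.2 rad or height (world z) of blank below 0.03 m).
It fails at once if another thing on the bench is moved by more than 30 mm (distance of any of bolt, collar, marker, jar, screwdriver, offcut, tray from where it was at the start of the episode above 0.03 m).
It also fails if it takes over 64 s, if anything falls off the work surface, if the arm or the gripper's body presses on something with over 40 N, if the wrist force passes 120 N, or if a joint passes its speed limit or range.

## Working session

There is one attempt and no reset: what is moved stays moved. The work goes in short steps, Python scripts to look and compute and a tool call to move; the robot and the scene stay as the last step left them, time stands still between calls to the robot, and variables do not carry over. Pictures are saved under pics/ and viewed, and the job is handed in when it is done.

Besides the shell and the picture viewer there is one more tool, called by a JSON object that holds its "name" and its "arguments", one argument or row to a line. play_rows: Moves the arm, as the interface text tells. Its arguments: {"type":"object","properties":{"plan":{"type":"array"},"force":{"type":"number"}},"required":["plan"]}

```bash
ls; mkdir -p pics
python3 - <<'E'
from station import manip, grab_frame
import cv2,numpy as np
for n in ["scene","side","wrist"]:
    f=grab_frame(n); cv2.imwrite(f"pics/{n}0.png",f["image"])
    np.savez(f"pics/{n}0.npz",K=f["camera_matrix"],T=f["camera_from_world"])
    print(n,f["camera_matrix"].round(1).tolist(),f["camera_from_world"].round(3).tolist(),[k for k in f])
print(manip.get_state())
E
```

```text
pics
scene [[388.8, 0.0, 280.6], [0.0, 388.8, 211.1], [0.0, 0.0, 1.0]] [[0.751, 0.66, 0.014, -0.43], [-0.432, 0.475, 0.767, 0.103], [0.499, -0.582, 0.642, -1.432], [0.0, 0.0, 0.0, 1.0]] ['image', 'camera_matrix', 'camera_from_world']
side [[509.8, 0.0, 274.6], [0.0, 509.8, 209.5], [0.0, 0.0, 1.0]] [[0.803, -0.596, -0.006, -0.377], [0.41, 0.545, 0.732, -0.337], [-0.433, -0.59, 0.682, -1.294], [0.0, 0.0, 0.0, 1.0]] ['image', 'camera_matrix', 'camera_from_world']
wrist [[344.8, 0.0, 288.4], [0.0, 344.8, 205.3], [0.0, 0.0, 1.0]] [[1.0, 0.001, -0.002, -0.624], [-0.002, 0.95, -0.311, 0.042], [0.001, 0.311, 0.95, -0.379], [0.0, 0.0, 0.0, 1.0]] ['image', 'camera_matrix', 'camera_from_world']
{'t': 0.15, 'qpos': array([-0.04148212,  0.41782077, -0.01030631,  1.61403033,  0.00470742,
        1.1107338 , -0.05300021]), 'joint_vel': array([-1.50988365e-03, -1.57818635e-03, -1.16793854e-04, -2.92777913e-03,
        6.69234365e-04, -7.28272898e-04,  2.95651712e-05]), 'effort': array([ 4.94602627e-04, -8.64738035e+01,  6.78995568e-01, -4.35059202e+01,
        1.90656655e-02,  5.86454262e-03, -4.75439651e-05]), 'ee_pos': array([ 6.24724179e-01, -1.86469309e-05,  2.30816358e-01]), 'tool_rot': array([-3.11053000e-04,  7.07108157e-01,  7.07105239e-01, -3.71335298e-04]), 'wrist_force': array([-0.13919217, -0.17382709,  0.02151601]), 'moment': array([ 0.01425691, -0.00527573, -0.01070451]), 'grip_width': 1.0024832150872771}
```

View pics/scene0.png

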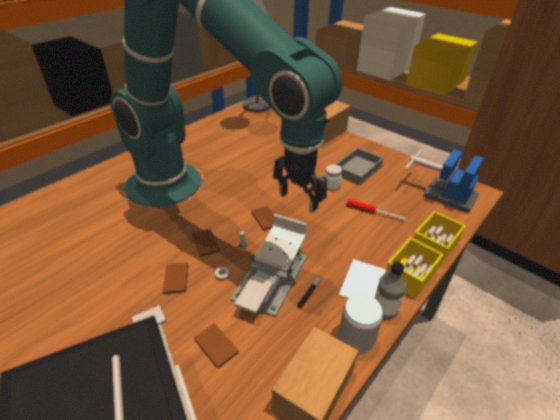

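View pics/side0.png

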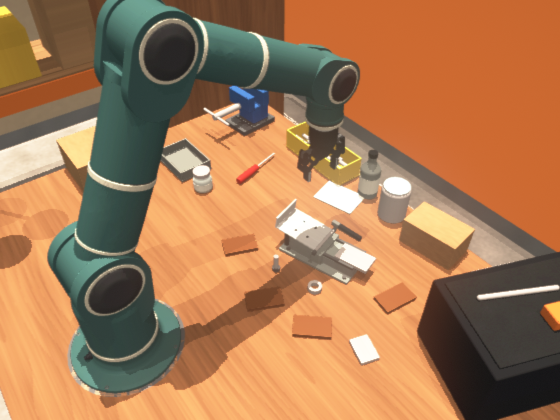

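View pics/wrist0.png

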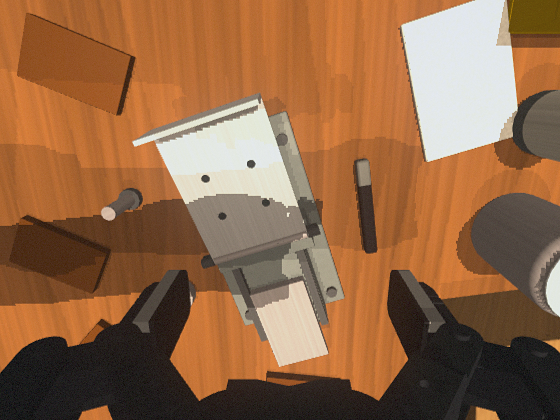

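Run:
```python
import cv2
im=cv2.imread("pics/wrist0.png"); cv2.imwrite("pics/w_crop.png",cv2.resize(im[85:375,125:355],None,fx=2.6,fy=2.0+0.05,interpolation=cv2.INTER_CUBIC)) 
cv2.imwrite("pics/w_c1.png",cv2.resize(im[90:240,130:330],None,fx=4,fy=4,interpolation=cv2.INTER_CUBIC))
cv2.imwrite("pics/w_c2.png",cv2.resize(im[225:375,190:390],None,fx=4,fy=4,interpolation=cv2.INTER_CUBIC))
im=cv2.imread("pics/side0.png")
cv2.imwrite("pics/s_c1.png",cv2.resize(im[185:305,250:400],None,fx=5,fy=5,interpolation=cv2.INTER_CUBIC))
```

```text
(no output)
```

View pics/w_c1.png

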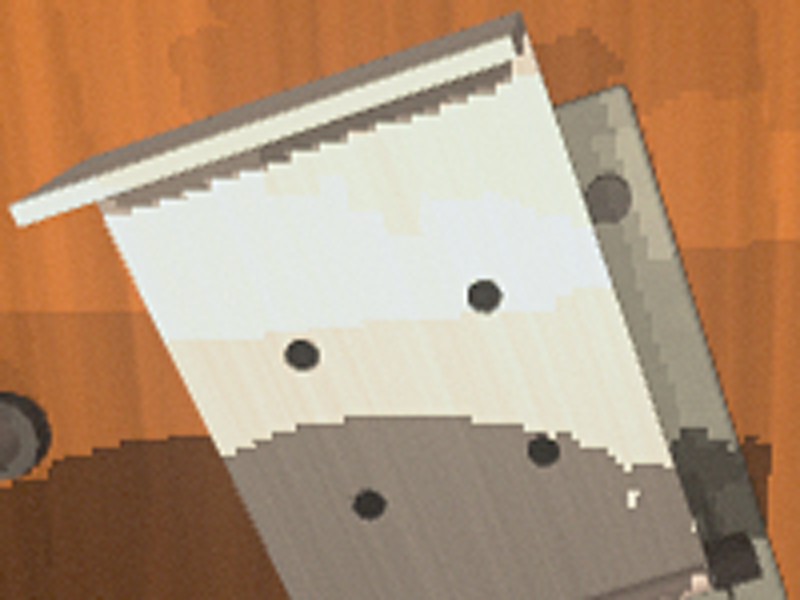

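View pics/w_c2.png

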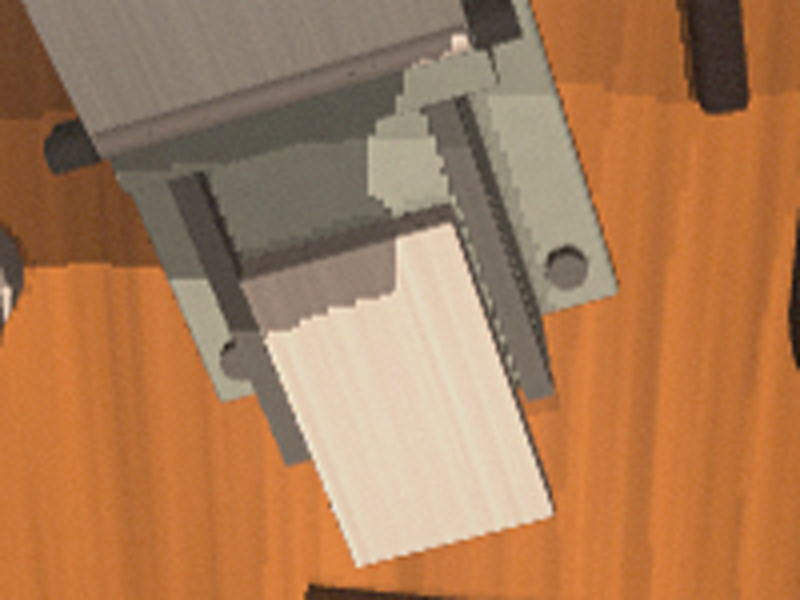

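View pics/s_c1.png

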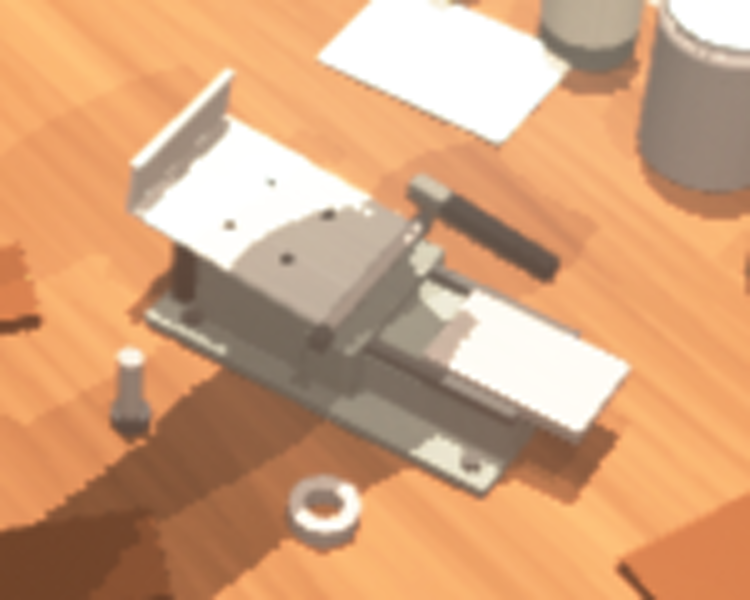

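```bash
cat > fit.py <<'E'
import numpy as np
from scipy.optimize import least_squares
def proj(n,P):
    d=np.load(f"pics/{n}.npz");P=np.atleast_2d(P)
    c=P@d['T'][:3,:3].T+d['T'][:3,3]; c=c*[1,-1,-1]; u=c@d['K'].T; return u[:,:2]/u[:,2:]
def R(a): return np.array([[np.cos(a),-np.sin(a),0],[np.sin(a),np.cos(a),0],[0,0,1]])
def fx(p,P): return np.atleast_2d(P)@R(p[2]).T+[p[0],p[1],0]
def leaf(a,x,y,z): # a: angle; y along leaf, z lip direction
    return [x, y*np.cos(a)-z*np.sin(a), 56+y*np.sin(a)+z*np.cos(a)]
E
cat > f1.py <<'E'
from fit import *
def model(p):
    b=p[4]*1000; a=p[3]
    L=[([65,-116,10],(344.2,297.7)),([65,116,10],(286.2,111.7)),([-65,-116,10],(245.5,325.5)),
    ([-30,b-50,52],(279.5,366.5)),([30,b-50,52],(328.2,353.5)),([30,b+50,52],(303.7,280.5)),
    ([31.8,-116,47],(320.5,325)),([40,-116,47],(328.2,323.2)),([-40,-116,47],(262,341.2)),
    (leaf(a,-50,140,40),(132.5,141.7)),(leaf(a,-50,136,40),(135,146.7)),(leaf(a,50,136,40),(259.2,103)),(leaf(a,50,140,40),(258.5,98))]
    return np.array([l[0] for l in L],float)/1000,np.array([l[1] for l in L])
def res(p):
    P,u=model(p); return (proj("wrist0",fx(p,P))-u).ravel()
s=least_squares(res,[.6,.05,.3,.1,-.1],loss='soft_l1')
print(s.x.round(4)); print(res(s.x).reshape(-1,2).round(1).tolist())
print("lip",fx(s.x,np.array(leaf(s.x[3],0,140,40))/1000), "end",fx(s.x,[0,s.x[4]-.05,.046]))
np.save("pose.npy",s.x)
d=np.load("pics/wrist0.npz");print(-d['T'][:3,:3].T@d['T'][:3,3])
# side check
for P in [[65,-116,10],[-65,-116,10],[-65,116,10]]+[leaf(s.x[3],x,140,40) for x in(-50,50)]+[[30,s.x[4]*1e3-50,52]]:
    print(proj("side0",fx(s.x,np.array(P)/1e3)).round(1), (proj("side0",fx(s.x,np.array(P)/1e3))-[250,185])*5)
E
python3 f1.py
```

```text
[ 0.5955 -0.0689  0.3119  0.1161 -0.1018]
[[1.1, 1.0], [0.3, -1.7], [-0.9, 0.7], [-0.3, 0.2], [1.1, 0.3], [-0.1, -0.6], [1.2, 0.4], [0.6, 0.3], [-0.8, 0.3], [-0.6, -0.7], [-0.5, -0.7], [0.5, 0.7], [-0.6, 0.3]]
lip [[0.55424404 0.05906073 0.11194352]] end [[ 0.64205727 -0.2133334   0.046     ]]
[0.62435589 0.07854416 0.37219005]
[[368.2 254.7]] [[591.11040674 348.43021479]]
[[346.1 283.2]] [[480.50801119 491.10943934]]
[[277.9 247.7]] [[139.64545981 313.61089173]]
[[275.7 217.7]] [[128.2541557  163.38518667]]
[[295.1 198.7]] [[225.43146     68.48357409]]
[[375.5 257.7]] [[627.47213179 363.72591042]]
```

Candidates for the blank, in wrist pixels:
- The silver plate in the channel at (290,320).
- Brown plates at (75,62) and (58,255), which are excluded by colour.
- A pale offcut on the bench, side (363,349).

I choose the silver one in the channel, and the close crop confirms it sits between the rails. The fixture fit gives a yaw of 17.9°, a leaf angle of 0.12 rad and the blank 32 mm short. The side view agrees.

{"name": "play_rows", "arguments": {
  "plan": [0, 5, -40, 0, 0, 0, 0.1, 0, 9, -80, 0, 0, 0, 0.2, 0, 13, -120, 0, 0, 0, 0.312, 0, 17, -160, 0, 0, 0, 0.312, 0, 21, -200, 0, 0, 0, 0.312, 0, 26, -240, -20, 0, 0, 0.312, 0, 26, -240, -60, 0, 0, 0.312, 0, 26, -240, -100, 0, 0, 0.312]
}}

```text
t: 0.82
ee_pos: [0.6508, -0.2439, 0.1305]
tool_rot: [0.001, 0.59, 0.807, -0.0]
wrist_force: [0.5, 1.4, -2.0]
grip_width: -0.002
```

```bash
cat > look.py <<'E'
import sys
from station import manip, grab_frame
import cv2,numpy as np
from fit import *
def st():
    s=manip.get_state(); p=np.load("pose.npy"); e=s['ee_pos']
    q=R(p[2]).T@(e-[p[0],p[1],0]); F=R(p[2]).T@s['wrist_force']
    print("t",round(s['t'],2),"tcp",e.round(4),"fix mm",(q*1e3).round(1),"F fix",F.round(1),"grip",round(s['grip_width'],3))
st()
for n in sys.argv[2:]:
    f=grab_frame(n); k=f"{n}{sys.argv[1]}"
    np.savez(f"pics/{k}.npz",K=f["camera_matrix"],T=f["camera_from_world"])
    im=f["image"]
    if n=="side": im=cv2.resize(im[140:320,230:430],None,fx=3.3,fy=3.3,interpolation=cv2.INTER_CUBIC)
    if n=="scene": im=cv2.resize(im[160:340,190:390],None,fx=3.3,fy=3.3,interpolation=cv2.INTER_CUBIC)
    cv2.imwrite(f"pics/{k}.png",im)
E
python3 look.py 1 side
```

```text
t 0.82 tcp [ 0.6508 -0.2439  0.1305] fix mm [  -1.1 -183.5  130.5] F fix [ 0.9  1.2 -2. ] grip -0.002
```

View pics/side1.png

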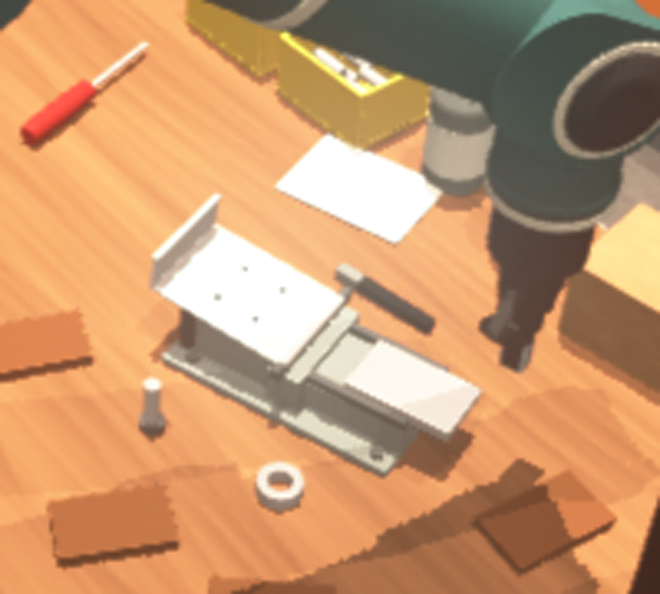

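The gripper is shut, off the outer end of the blank at about (515,360) in the crop, with nothing below it. I'll descend and push.

{"name": "play_rows", "arguments": {
  "plan": [0, 0, 0, -40, 0, 0, 0, 0, 0, 0, -75, 0, 0, 0, 0, 0, 0, -94, 0, 0, 0, 0, -2, 6, -94, 0, 0, 0, 0, -3, 10, -94, 0, 0, 0, 0, -4, 14, -94, 0, 0, 0, 0, -5, 17, -94, 0, 0, 0, 0, -6, 20, -94, 0, 0, 0]
}}

```text
t: 1.53
ee_pos: [0.6461, -0.22, 0.0395]
tool_rot: [0.002, 0.589, 0.808, 0.0]
wrist_force: [0.4, -2.5, 2.8]
grip_width: -0.002
```

```bash
python3 look.py 2 side
```

```text
t 1.53 tcp [ 0.6461 -0.22    0.0395] fix mm [   1.8 -159.3   39.5] F fix [-0.4 -2.5  2.8] grip -0.002
```

View pics/side2.png

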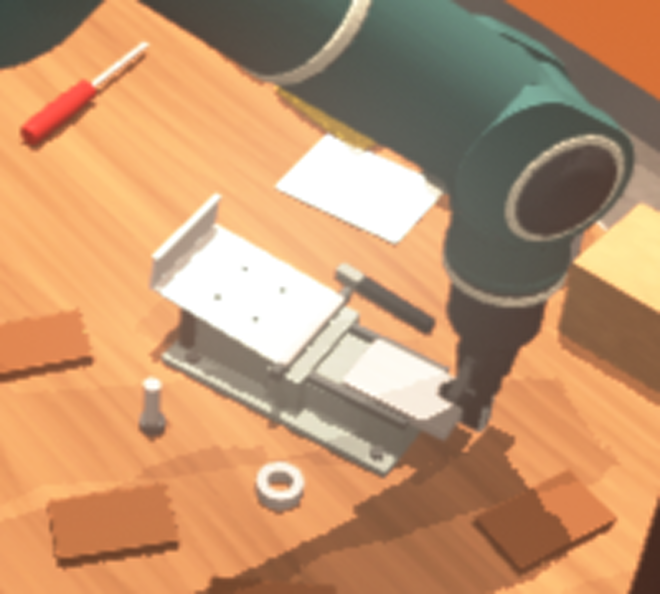

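{"name": "play_rows", "arguments": {
  "plan": [0, -1, 3, -1, 0, 0, 0, 0, -2, 6, -1, 0, 0, 0, 0, -3, 9, -1, 0, 0, 0, 0, -4, 12, -1, 0, 0, 0, 0, -5, 15, -1, 0, 0, 0, 0, -6, 18, -1, 0, 0, 0, 0, -6, 20, -1, 0, 0, 0, 0, -6, 20, -1, 0, 0, 0]
}}

```text
t: 2.25
ee_pos: [0.6388, -0.1992, 0.0361]
tool_rot: [-0.0, 0.588, 0.809, -0.0]
wrist_force: [0.9, -0.7, 0.1]
grip_width: -0.002
```

```bash
python3 look.py 3 side
```

```text
t 2.25 tcp [ 0.6388 -0.1992  0.0361] fix mm [   1.2 -137.3   36.1] F fix [ 0.7 -1.   0.1] grip -0.002
```

View pics/side3.png

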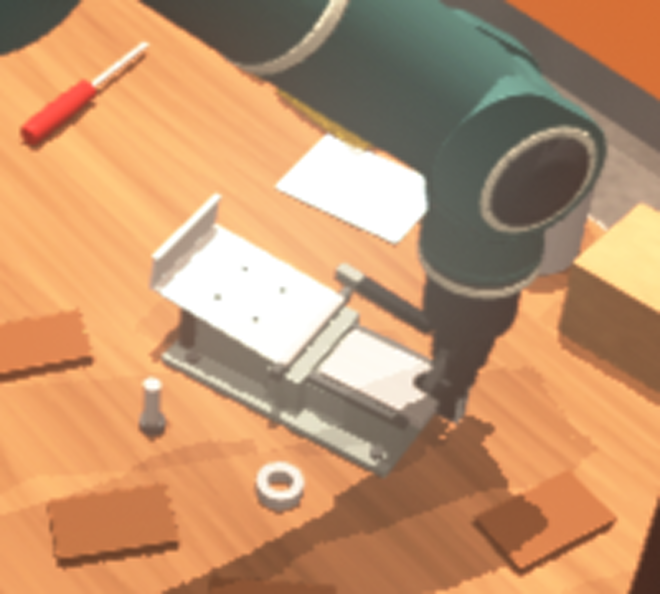

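{"name": "play_rows", "arguments": {
  "plan": [0, -0.6, 2, 0, 0, 0, 0, 0, -1.2, 4, 0, 0, 0, 0, 0, -1.8, 6, 0, 0, 0, 0, 0, -1.8, 6, 0, 0, 0, 0]
}}

```text
t: 2.63
ee_pos: [0.637, -0.1933, 0.0361]
tool_rot: [-0.0, 0.588, 0.809, 0.0]
wrist_force: [-0.5, 0.5, -0.4]
grip_width: -0.004
```

```bash
python3 look.py 4
```

```text
t 2.63 tcp [ 0.637  -0.1933  0.0361] fix mm [   1.3 -131.1   36.1] F fix [-0.3  0.6 -0.4] grip -0.004
```

{"name": "play_rows", "arguments": {
  "plan": [0, -0.6, 2, 0, 0, 0, 0, 0, -1.2, 4, 0, 0, 0, 0, 0, -1.2, 4, 0, 0, 0, 0]
}}

```text
t: 2.88
ee_pos: [0.6362, -0.1922, 0.0367]
tool_rot: [0.001, 0.589, 0.808, -0.001]
wrist_force: [2.6, -10.9, -1.7]
grip_width: 0.002
```

```bash
python3 look.py 5 side wrist
```

```text
t 2.88 tcp [ 0.6362 -0.1922  0.0367] fix mm [   0.9 -129.8   36.7] F fix [ -0.8 -11.1  -1.7] grip 0.002
```

View pics/side5.png

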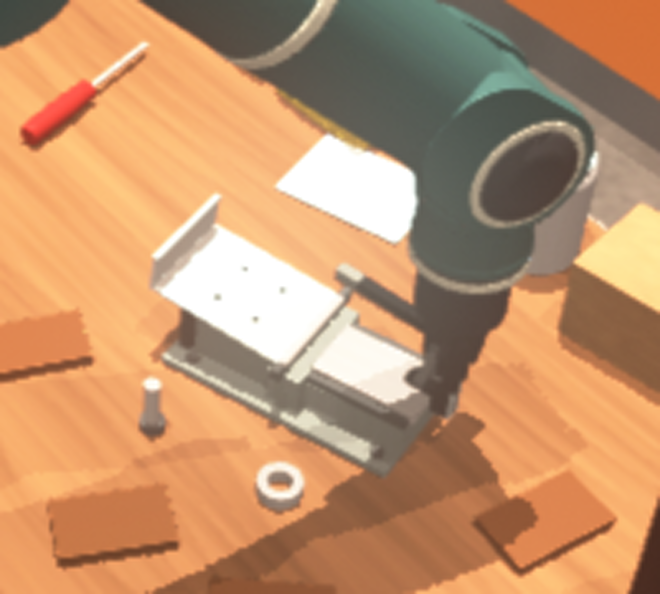

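View pics/wrist5.png

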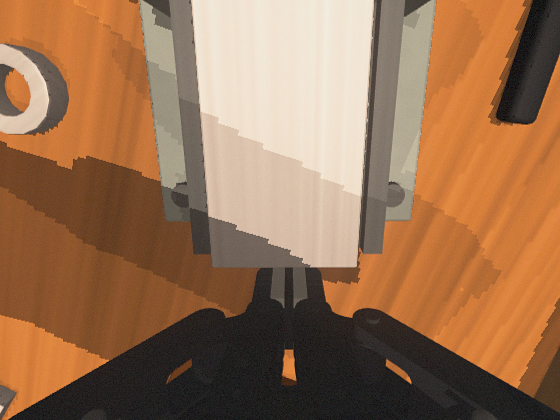

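The push stalled at 11 N with the outer end at y ≈ -120, so the blank is home. Next I back off, rise and cross over to behind the lip.

{"name": "play_rows", "arguments": {
  "plan": [0, 0, 0, 0, 0, 0, 0, 0, 0, 0, 0, 0, 0, 0, 0, 4, -12, 0, 0, 0, 0, 0, 5, -16, 20, 0, 0, 0, 0, 5, -16, 60, 0, 0, 0, 0, 5, -16, 100, 0, 0, 0, 0, 5, -16, 140, 0, 0, 0, 0, 5, -16, 180, 0, 0, 0]
}}

```text
t: 3.65
ee_pos: [0.6408, -0.2062, 0.2183]
tool_rot: [-0.0, 0.589, 0.808, 0.0]
wrist_force: [0.6, -0.1, 0.3]
grip_width: -0.002
```

{"name": "play_rows", "arguments": {
  "plan": [0, -12, 37, 5, 0, 0, 0, 0, -24, 74, 5, 0, 0, 0, 0, -36, 111, 5, 0, 0, 0, 0, -48, 148, 5, 0, 0, 0, 0, -60, 185, 5, 0, 0, 0, 0, -72, 222, 5, 0, 0, 0, 0, -84, 259, 5, 0, 0, 0, 0, -96, 294, 0, 0, 0, 0]
}}

```text
t: 4.32
ee_pos: [0.5447, 0.0898, 0.2173]
tool_rot: [0.0, 0.589, 0.808, 0.001]
wrist_force: [1.6, 1.2, -0.2]
grip_width: 0.005
```

```bash
python3 look.py 6 side wrist
```

```text
t 4.32 tcp [0.5447 0.0898 0.2173] fix mm [  0.4 166.7 217.3] F fix [ 1.9  0.6 -0.2] grip 0.005
```

View pics/side6.png

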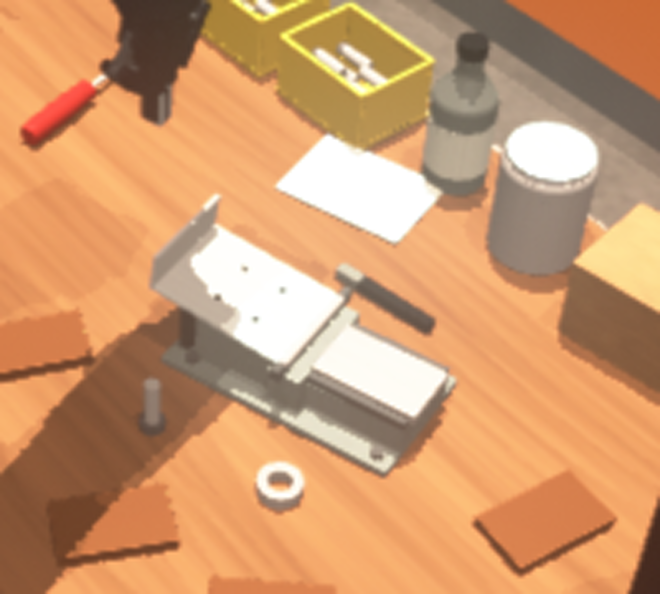

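View pics/wrist6.png

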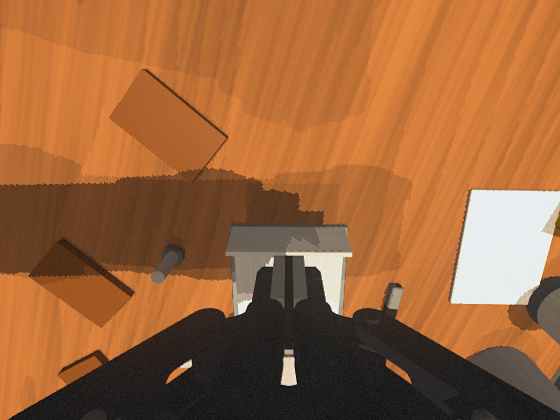

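Run:
```python
from fit import *
p=np.load("pose.npy")
for P in [[30,-120,52],[-30,-120,52],[30,-20,52]]:
    print(((proj("side0",fx(p,np.array(P)/1e3))-[230,140])*3.3).round())
```

```text
[[447. 372.]]
[[413. 416.]]
[[346. 324.]]
```

{"name": "play_rows", "arguments": {
  "plan": [0, 0, 0, -40, 0, 0, 0, 0, 0, 0, -80, 0, 0, 0, 0, 0, 0, -115, 0, 0, 0, 0, 0, 0, -115, 0, 0, 0, 0, 2, -6, -115, 0, 0, 0, 0, 4, -12, -115, 0, 0, 0, 0, 4, -14, -115, 0, 0, 0, 0, 4, -14, -115, 0, 0, 0]
}}

```text
t: 5.08
ee_pos: [0.5503, 0.073, 0.1033]
tool_rot: [0.001, 0.589, 0.808, 0.001]
wrist_force: [0.2, 0.2, 0.6]
grip_width: 0.001
```

```bash
python3 look.py 7 side
```

```text
t 5.08 tcp [0.5503 0.073  0.1033] fix mm [  0.5 148.9 103.3] F fix [0.3 0.2 0.6] grip 0.001
```

View pics/side7.png

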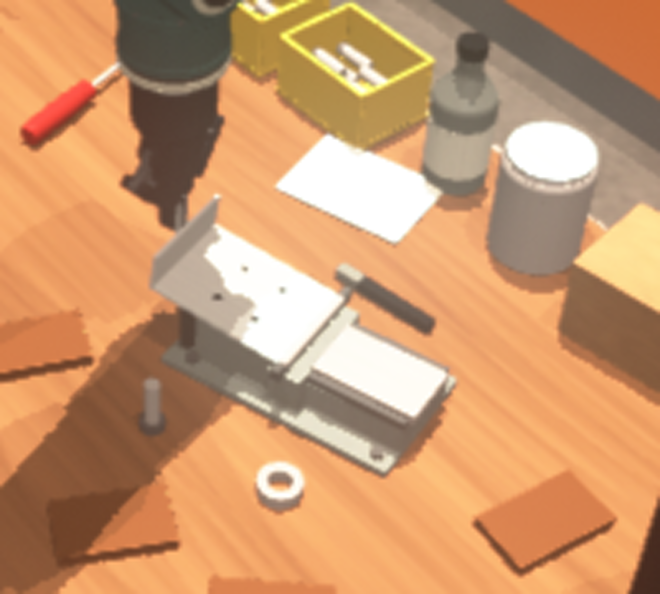

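The blank corner matches its predicted home position to about 3 px in the crop. The finger is just behind the lip, so I start swinging it up along an arc.

{"name": "play_rows", "arguments": {
  "plan": [0, 1.2, -3.8, 0, 0, 0, 0, 0, 1.8, -5.7, 3, 0, 0, 0, 0, 2.4, -7.4, 7, 0, 0, 0, 0, 2.9, -9, 11, 0, 0, 0, 0, 3.8, -11.9, 17, 0, 0, 0, 0, 4.8, -14.9, 24, 0, 0, 0, 0, 4.8, -14.9, 24, 0, 0, 0]
}}

```text
t: 5.72
ee_pos: [0.5543, 0.0598, 0.127]
tool_rot: [0.0, 0.588, 0.809, 0.001]
wrist_force: [-4.4, 7.6, 5.5]
grip_width: 0.0
```

```bash
python3 look.py 8 side
```

```text
t 5.72 tcp [0.5543 0.0598 0.127 ] fix mm [  0.3 135.1 127. ] F fix [-1.9  8.5  5.5] grip 0.0
```

View pics/side8.png

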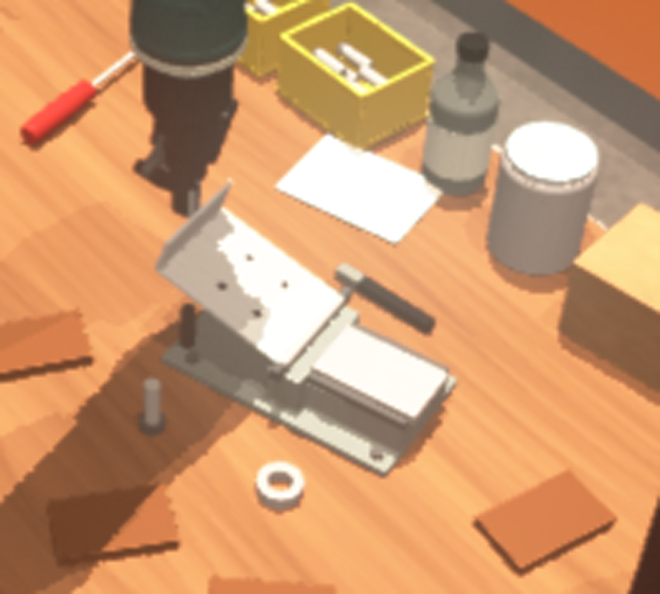

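{"name": "play_rows", "arguments": {
  "plan": [0, 1.2, -3.8, 5, 0, 0, 0, 0, 2.4, -7.4, 11, 0, 0, 0, 0, 3.8, -11.6, 17, 0, 0, 0, 0, 5.1, -15.8, 22.5, 0, 0, 0, 0, 6.6, -20.5, 28, 0, 0, 0, 0, 8.1, -25.1, 33, 0, 0, 0, 0, 9.8, -30.5, 38, 0, 0, 0, 0, 9.8, -30.5, 38, 0, 0, 0]
}}

```text
t: 6.43
ee_pos: [0.5643, 0.0285, 0.1649]
tool_rot: [0.001, 0.589, 0.808, 0.001]
wrist_force: [-4.4, 6.0, 9.0]
grip_width: -0.001
```

```bash
python3 look.py 9 side
```

```text
t 6.43 tcp [0.5643 0.0285 0.1649] fix mm [  0.2 102.3 164.9] F fix [-2.3  7.1  9. ] grip -0.001
```

View pics/side9.png

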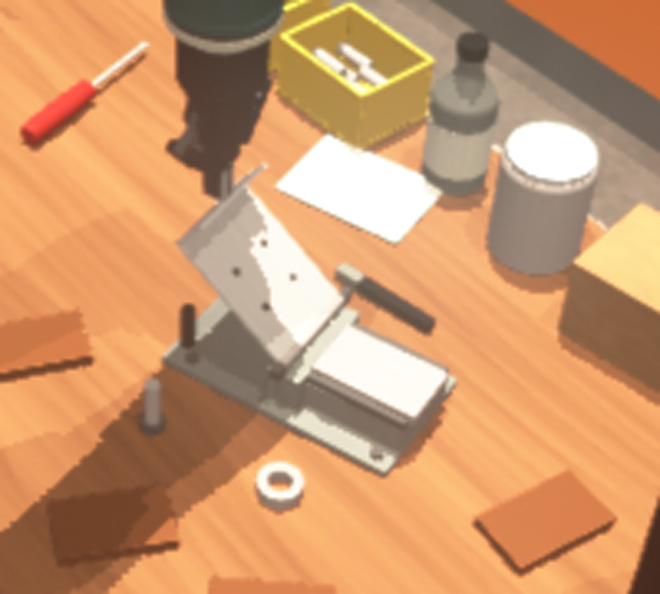

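The leaf is at about 0.67 rad and stays put. I back off, drop behind its outer corner, and push with the side of the finger.

{"name": "play_rows", "arguments": {
  "plan": [0, -3, 9, 6, 0, 0, 0, 0, -11, 34, 6, 0, 0, 0, 0, -13, 40, 0, 0, 0, 0, 0, -13, 40, -24, 0, 0, 0, 0, -13, 40, -44, 0, 0, 0, 0, -13, 40, -44, 0, 0, 0]
}}

```text
t: 6.98
ee_pos: [0.5486, 0.069, 0.1165]
tool_rot: [-0.002, 0.588, 0.809, -0.002]
wrist_force: [-0.6, -0.1, -0.5]
grip_width: -0.002
```

```bash
python3 look.py 10 side
```

```text
t 6.98 tcp [0.5486 0.069  0.1165] fix mm [ -2.3 145.6 116.5] F fix [-0.6  0.  -0.5] grip -0.002
```

View pics/side10.png

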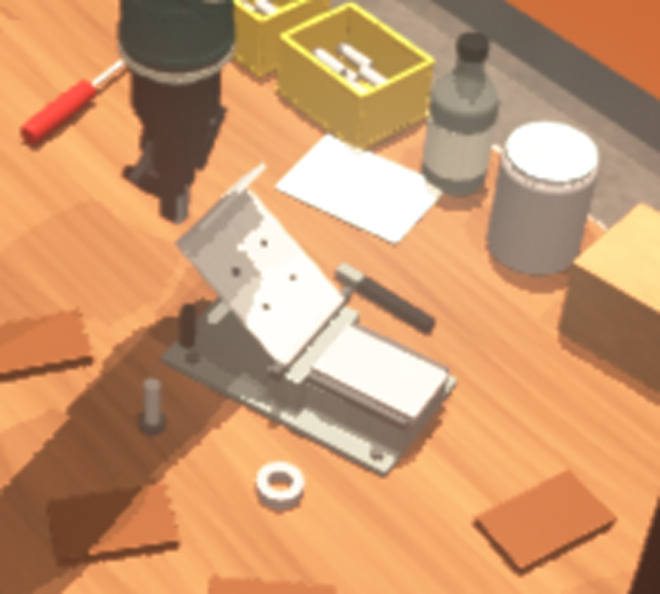

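{"name": "play_rows", "arguments": {
  "plan": [0, 4, -10, 1, 0, 0, 0, 0, 7, -19, 3, 0, 0, 0, 0, 10, -27, 10, 0, 0, 0, 0, 13, -36, 18, 0, 0, 0, 0, 15, -42, 24, 0, 0, 0, 0, 17, -48, 30, 0, 0, 0, 0, 20, -57, 37, 0, 0, 0, 0, 20, -57, 37, 0, 0, 0]
}}

```text
t: 7.7
ee_pos: [0.5719, 0.0089, 0.1583]
tool_rot: [0.001, 0.59, 0.808, 0.0]
wrist_force: [0.3, -0.2, 0.6]
grip_width: 0.003
```

```bash
python3 look.py 11 side
```

```text
t 7.7 tcp [0.5719 0.0089 0.1583] fix mm [  1.4  81.2 158.3] F fix [ 0.2 -0.3  0.6] grip 0.003
```

View pics/side11.png

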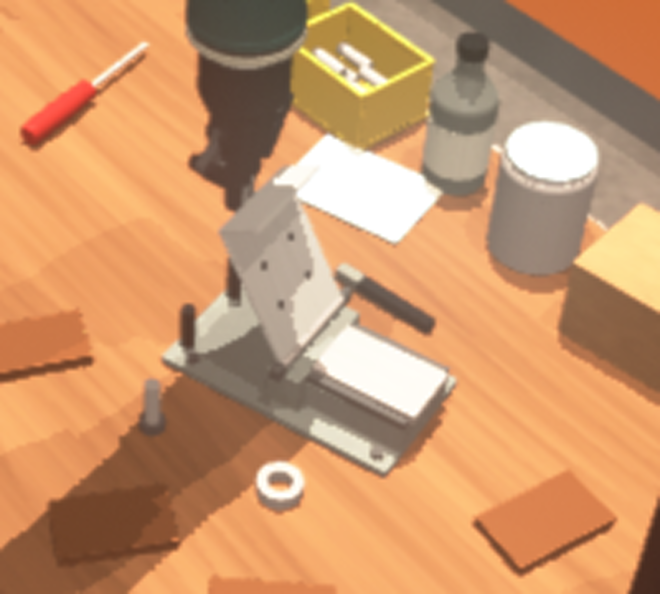

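{"name": "play_rows", "arguments": {
  "plan": [0, 3.1, -9.5, 4, 0, 0, 0, 0, 6.1, -19, 7, 0, 0, 0, 0, 10.1, -31.4, 11, 0, 0, 0, 0, 14.4, -44.7, 14, 0, 0, 0, 0, 17.8, -55.2, 15.5, 0, 0, 0, 0, 21.2, -65.7, 16, 0, 0, 0, 0, 25.5, -79, 16, 0, 0, 0, 0, 29, -91, 15, 0, 0, 0]
}}

```text
t: 8.42
ee_pos: [0.5999, -0.081, 0.1711]
tool_rot: [-0.0, 0.589, 0.808, -0.0]
wrist_force: [-0.5, 0.9, -0.5]
grip_width: -0.004
```

```bash
python3 look.py 12 side
```

```text
t 8.42 tcp [ 0.5999 -0.081   0.1711] fix mm [  0.5 -12.9 171.1] F fix [-0.2  1.  -0.5] grip -0.004
```

View pics/side12.png

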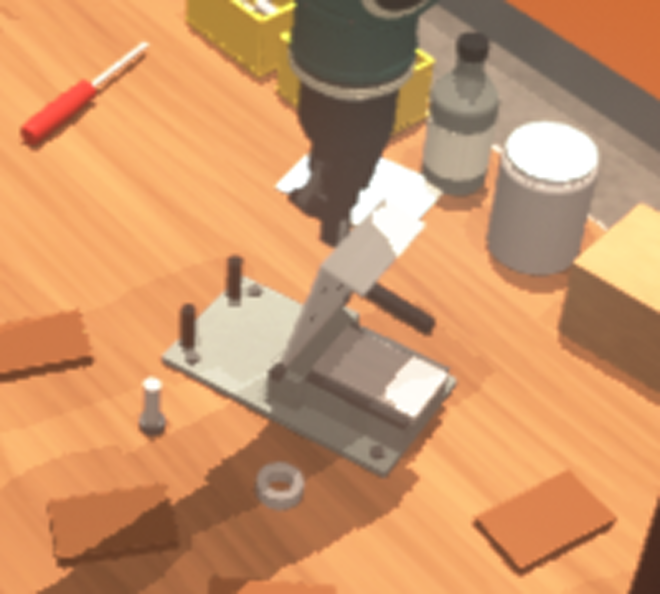

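{"name": "play_rows", "arguments": {
  "plan": [0, 3.7, -11.4, -2, 0, 0, 0, 0, 7.7, -23.8, -5, 0, 0, 0, 0, 10.7, -33.3, -10, 0, 0, 0, 0, 14.1, -43.8, -17, 0, 0, 0, 0, 16.9, -52.3, -24.5, 0, 0, 0, 0, 19.6, -60.9, -33, 0, 0, 0, 0, 22.1, -68.5, -42, 0, 0, 0, 0, 22.1, -68.5, -42, 0, 0, 0]
}}

```text
t: 9.13
ee_pos: [0.6209, -0.1497, 0.1267]
tool_rot: [-0.001, 0.589, 0.808, -0.001]
wrist_force: [-0.3, -0.4, -0.3]
grip_width: -0.001
```

```bash
python3 look.py 13 side
```

```text
t 9.13 tcp [ 0.6209 -0.1497  0.1267] fix mm [ -0.6 -84.7 126.7] F fix [-0.4 -0.3 -0.3] grip -0.001
```

View pics/side13.png

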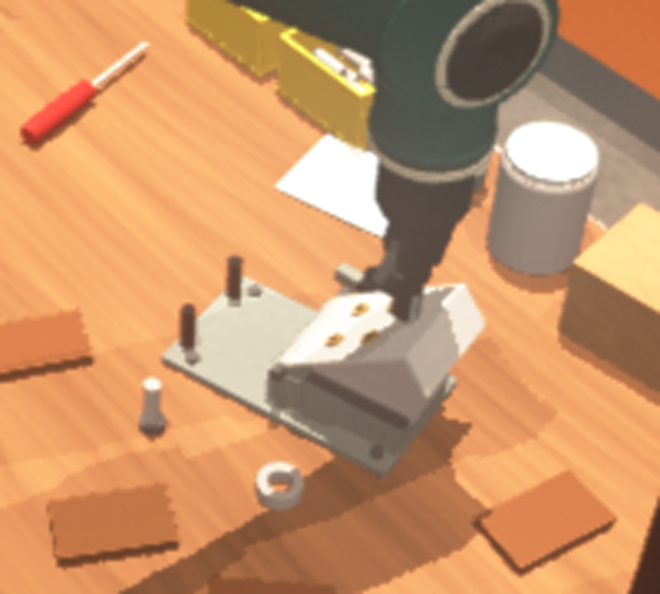

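{"name": "play_rows", "arguments": {
  "plan": [0, 2.1, -6.7, -9, 0, 0, 0, 0, 4, -12.4, -18, 0, 0, 0, 0, 5.5, -17.1, -28, 0, 0, 0, 0, 6.7, -20.9, -38, 0, 0, 0, 0, 8, -24.7, -50, 0, 0, 0, 0, 8.9, -27.6, -59, 0, 0, 0, 0, 9.5, -29.5, -65, 0, 0, 0, 0, 9.5, -29.5, -67, 0, 0, 0]
}}

```text
t: 9.85
ee_pos: [0.6307, -0.1778, 0.0608]
tool_rot: [-0.001, 0.589, 0.808, -0.0]
wrist_force: [-0.1, -0.1, 0.3]
grip_width: 0.003
```

```bash
python3 look.py 14 side
```

```text
t 9.85 tcp [ 0.6307 -0.1778  0.0608] fix mm [ 1.000e-01 -1.144e+02  6.080e+01] F fix [-0.1 -0.   0.3] grip 0.003
```

View pics/side14.png

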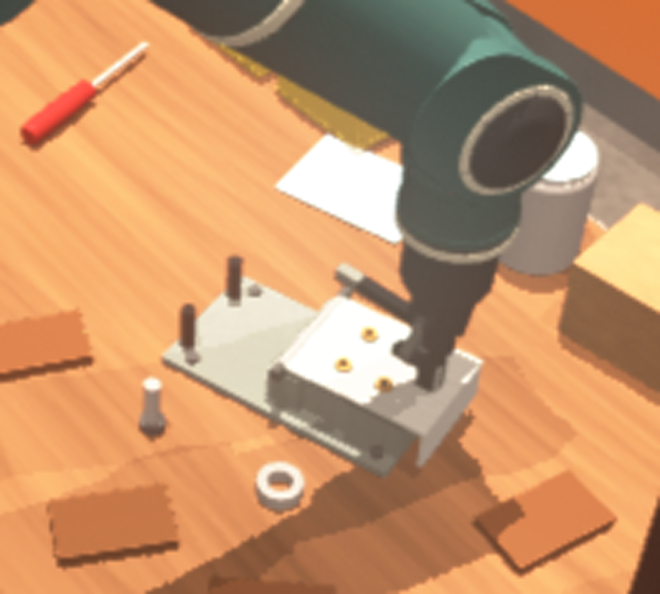

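Almost flat. I'll press down in small steps until the force rises.

{"name": "play_rows", "arguments": {
  "plan": [0, 0, 0, -2, 0, 0, 0, 0, 0, 0, -4, 0, 0, 0, 0, 0, 0, -4, 0, 0, 0]
}}

```text
t: 10.15
ee_pos: [0.6313, -0.1772, 0.0583]
tool_rot: [0.0, 0.589, 0.808, 0.0]
wrist_force: [-0.8, 0.5, -0.4]
grip_width: 0.004
```

```bash
python3 look.py 15
```

```text
t 10.15 tcp [ 0.6313 -0.1772  0.0583] fix mm [   0.8 -114.1   58.3] F fix [-0.7  0.7 -0.4] grip 0.004
```

{"name": "play_rows", "arguments": {
  "plan": [0, 0, 0, 0, 0, 0, 0, 0, 0, 0, -2, 0, 0, 0, 0, 0, 0, -2, 0, 0, 0]
}}

```text
t: 10.4
ee_pos: [0.6316, -0.1773, 0.0578]
tool_rot: [0.0, 0.589, 0.808, 0.0]
wrist_force: [-7.2, 2.0, 18.1]
grip_width: -0.003
```

```bash
python3 look.py 16 side
```

```text
t 10.4 tcp [ 0.6316 -0.1773  0.0578] fix mm [   1.1 -114.3   57.8] F fix [-6.3  4.1 18.1] grip -0.003
```

View pics/side16.png

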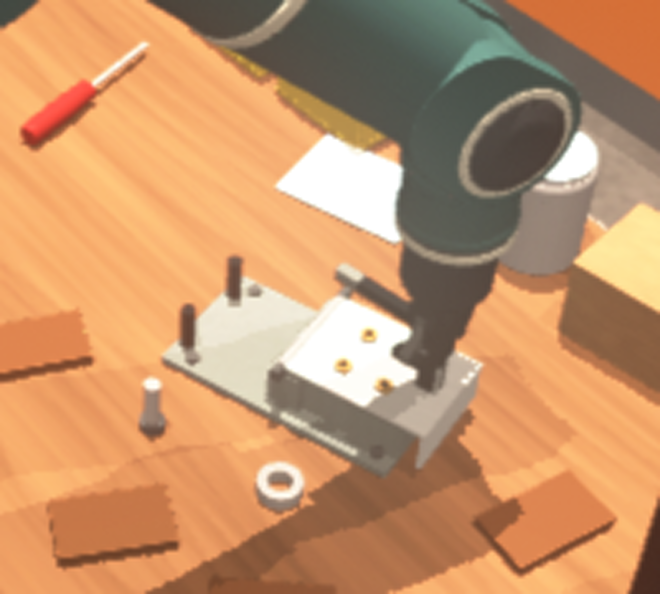

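It pressed down to 18 N at z = 57.8 mm, where the closed plate's top should be at 58 mm. I hold briefly, then lift clear.

{"name": "play_rows", "arguments": {
  "plan": [0, 0, 0, 0, 0, 0, 0, 0, 0, 0, 0, 0, 0, 0, 0, 0, 0, 10, 0, 0, 0, 0, 0, 0, 40, 0, 0, 0, 0, 0, 0, 80, 0, 0, 0, 0, 0, 0, 120, 0, 0, 0, 0, 0, 0, 150, 0, 0, 0, 0, 0, 0, 150, 0, 0, 0]
}}

```text
t: 11.12
ee_pos: [0.6337, -0.178, 0.2139]
tool_rot: [0.004, 0.589, 0.808, 0.002]
wrist_force: [1.6, -0.3, -0.3]
grip_width: -0.002
```

```bash
python3 look.py 17 side scene
python3 - <<'E'
from fit import *
p=np.load("pose.npy")
for a in (3.14,3.04,2.95):
    print(a,[((proj("side17",fx(p,np.array(leaf(a,x,140,z))/1e3))-[230,140])*3.3).round().tolist() for x,z in((-50,-2),(50,-2),(-50,40))])
E
```

```text
t 11.12 tcp [ 0.6337 -0.178   0.2139] fix mm [   2.9 -115.6  213.9] F fix [ 1.4 -0.7 -0.3] grip -0.002
3.14 [[[423.0, 437.0]], [[480.0, 363.0]], [[418.0, 469.0]]]
3.04 [[[424.0, 425.0]], [[481.0, 352.0]], [[423.0, 460.0]]]
2.95 [[[423.0, 414.0]], [[480.0, 341.0]], [[427.0, 451.0]]]
```

View pics/side17.png

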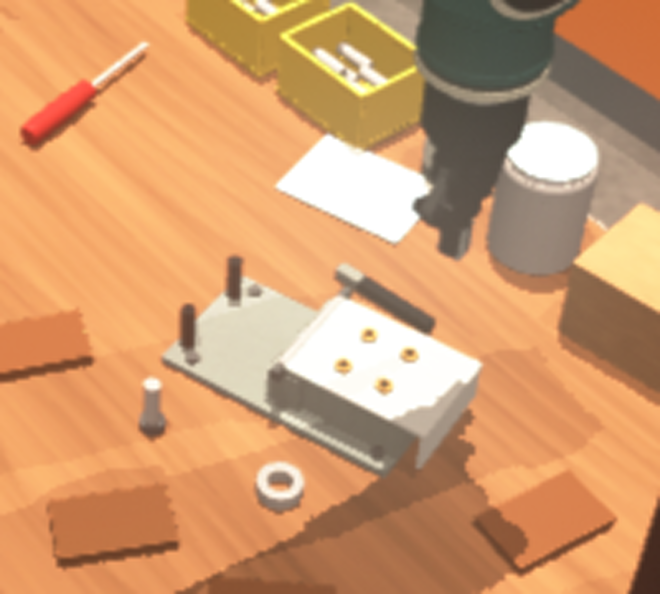

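View pics/scene17.png

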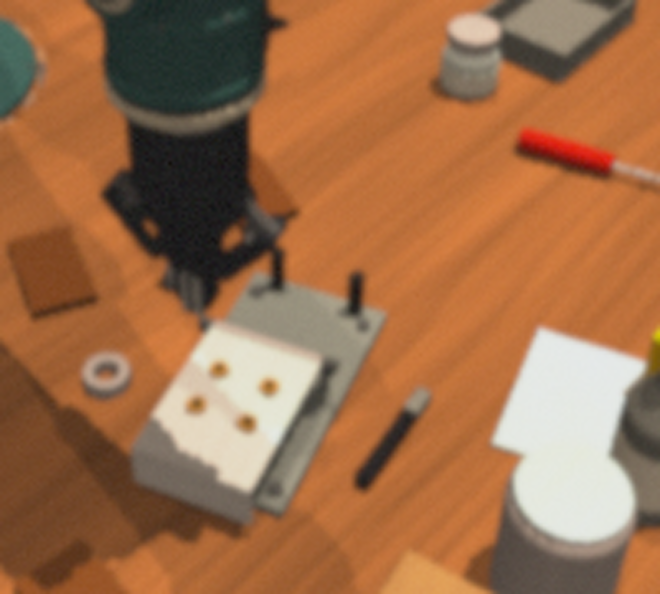

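The leaf corners at crop (480,365) and (418,467) match the predictions for π, (480,363) and (418,469). At 3.04 rad they would be at (481,352) and (423,460). The bolt, collar, marker, jar and screwdriver are unmoved, and the tool is clear.

{"name": "play_rows", "arguments": {
  "plan": [0, 0, 0, 0, 0, 0, 0, 0, 0, 0, 0, 0, 0, 0, 0, 0, 0, 0, 0, 0, 0, 0, 0, 0, 0, 0, 0, 0]
}}

```text
t: 11.55
ee_pos: [0.6309, -0.1773, 0.2054]
tool_rot: [-0.001, 0.589, 0.808, -0.0]
wrist_force: [0.4, -0.1, 0.4]
grip_width: 0.002
```

```bash
python3 -c "
from station import hand_in; print(hand_in())"
```

```text
the job is handed in; nothing more can be done
None
```

I pushed the blank home against the spine block, swung the leaf up by its lip and over its spine, and pressed it flat. I then lifted clear and handed in at about 11.6 s; the hand-in reports no verdict.

- **Blank:** the push stalled at about 11 N. In the side view, before the leaf closed, the one blank corner I checked matched its home position to about 1 mm. I could not see the blank again once the leaf covered it.
- **Leaf:** the press reached 18 N with the fingertips at z = 57.8 mm, against 58 mm expected when closed. After I lifted off, the leaf corners in the image matched π rad and not 3.04.
- **Other things:** the bolt, collar, marker, jar and screwdriver look unmoved. I did not check the tray or the offcut closely, but the arm never went near them.
- **Finish:** the gripper ended about 15 cm above the leaf with wrist force near zero. None of the checks failed or disagreed.

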